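# Fit the squeegee to the stencil printer and lock it with its R-clip

## Robot

A 7-joint arm with a two-finger parallel gripper is mounted at the origin on the work surface. World frame = base frame: x ahead of the robot, y to its left, z up, the work surface at z = 0. Lengths are in m, angles in rad, forces in N, time in s.
With the tool pointing down it reaches from about 0.4 to 0.9 m from the base axis. Payload 5.5 kg.
Tool frame: the origin (TCP) lies midway between the tips of the shut fingers; the grasp point (between the pads) lies 19 mm behind it (manip.grip_depth is the distance from the TCP to the grasp point, in m); z points along the fingers, x is the direction in which the jaws open and shut, and the axes are right-handed (so a half turn about z gives the same grasp; the last joint's range is limited). The gripper opens to 92 mm and grips with 3 to 60 N. Pads are 19 mm wide; open, the fingers measure 130 mm over their backs; the gripper's body (75 mm by 190 mm) begins 47 mm behind the grasp point.
Start: joints at [1.4, 0.501, -0.427, 1.55, 0.221, 1.138, -0.21], TCP at [0.273, -0.59, 0.227] pointing down, gripper open.
Joint ranges: [-2.88, 2.88], [-0.31, 2.03], [-1.54, 1.56], [0.2, 2.42], [-1.41, 4.55], [0.19, 2.02], [-2.57, 2.57]. Speed limits (rad/s): [2.57, 2.57, 3.14, 3.14, 3.14, 3.14, 3.14].

## Interface

Orientations are given as a unit quaternion [x, y, z, w].
In Python, from bench import manip, effector, viewer gives the robot as it stands. Calls block until the motion is done:
- manip.move_pose(position, orientation): joint-space move of the TCP to a pose.
- manip.servo_line(position, ori=None, vel=0.15): straight line of the TCP; ori=None keeps the orientation; vel is the mean speed in m/s.
- manip.movej(angles): joint-space move.
- effector.open_jaws() and effector.close(f_grip=None): open the fingers fully, or close them until they stop; f_grip is the grip in N (None keeps the last).
- manip.sleep(seconds).
- manip.solve_ik(position, orientation): joint angles nearest the present ones, or None.
- viewer.get_image(name): name is "scene" or "top"; returns the picture (420x560x3 uint8, red, green, blue); there is no depth.
- viewer.get_calibration(name): a dict with "vfov" (degrees; the focal length in pixels is half the picture's height over the tangent of half this angle, whatever the lens; pixels are square), "cx", "cy" (the principal point, pixels), "eye" and "attitude" of the camera in the world. Camera axes: x right, y down, z forward; pixel columns grow to the right and rows downward; lengths in m; the calibration is good to about 2 mm. A picture is of the moment at which its call begins. get_calibration takes no time and is no camera call.
A pose or a line that the arm cannot do raises manip.PlanningError and nothing moves.
- manip.hand_in(): hands the job in, once; it reports no verdict.
Readings, each from a call of its own:
- manip.current_clock(): time.
- manip.current_q(): joint angles.
- manip.current_joint_velocities(): joint speeds.
- manip.current_tau(): joint torques, N m.
- manip.current_tool_pos(): TCP position.
- manip.current_tcp_rot(): TCP orientation.
- manip.current_force(): force on the tool from outside, world axes, zero at the start.
- manip.current_wrist_torque(): the same for the moment, N m.
- manip.current_finger_gap(): finger opening in m.
Only numpy, scipy, OpenCV 4.12 (cv2) and the standard library are available. Lean on these libraries where they do the work, as an engineer would, in place of code of your own. Each camera call takes 0.05 s, during which the arm holds its last target.

## Task

Fit the parked squeegee to the stencil printer: pull up the black spring plunger on the blue parking stand, twist it a quarter turn so that it stays open by itself, slide the squeegee out of the open side of the stand and lower it gently over the two studs of the printer's carriage until its bar lies down on both ledges, then let go of it. Then take the R-clip and push its straight leg fully home through the cross-hole of the taller stud, so that its bent leg rides over the stud and snaps round it, and let go. Do not let the squeegee touch the stencil, leave the plunger latched open, and leave the jar and the circuit boards where they are.

Things in the scene. Friction and masses are not known exactly. Their poses are not given: they have to be found in the camera images.
- stand_mid (a point): Blue parking stand, open towards its own -x. Point midway between its two ledges (y = -115, +115 mm) at ledge height, 90 mm above the table. Keepers over the ledges (underside 15.5 mm, top 27.5 mm above them) reach from a rear column to x = -18 mm, so the squeegee slides out to -x (38 mm clears, 50 is safe), then up. Plunger on the y = -115 keeper.
- plunger_knob (a point): Round black knob of the spring plunger, 26 mm wide, 26 mm high, yellow stroke on top; point on its upright axis 15 mm above its underside (11 below its top); it rises with the knob. Below it a steel sleeve no wider than the knob, 18 mm high. The 16 mm pin goes 7 mm into the hole of the squeegee's lug.
- plunger_pull (a joint): Lift of the plunger in m: 0 down (pinning), up to 0.016; the spring needs 6 N at 0 and 14 N at 0.016. It latches when lifted over 0.011 and turned; latched it rests at about 0.011. If let go unturned it snaps back down.
- plunger_turn (a joint): Turn of the knob (rad), counter-clockwise from above positive; starts near 0, where keys sit in slots of the sleeve and it turns only 0.15 either way while down. Lifted over 0.011 it turns either way, stop at 1.75; from about 0.9 on the keys rest on the sleeve; a quarter turn (1.4 to 1.6) is right.
- sq_mid (a point): Squeegee: aluminium hanger bar 36 x 270 x 12 mm (own x, y, z), a 23 mm hole through each end at y = -115, +115 mm; point at the middle of the bar's underside. Under it hangs a 24 x 160 mm holder with an orange blade, down to 62 mm below the point. Fits either way round. 0.5 to 0.75 kg. Parked in the stand at the start.
- sq_grip (a point): Black block handle on top of the squeegee bar, 22 mm wide (x), 80 mm long (y), 48 mm high standing on the bar; this point is its centre line, 38 mm above the bar's underside (26 mm above the bar's top, 22 mm below the handle's top). Squeegee's own axes.
- carriage_mid (a point): Printer carriage: point midway between its two studs at the height of the ledges the bar must lie on (160 mm above the table). Studs at y = -115 mm (cross-drilled, 34.5 mm high) and +115 mm (plain, 20 mm high), 20 mm thick, tops coned. Seated, sq_mid lies here and the y axes are parallel. x points from the printer's front to its rear.
- stud_hole (a point): Centre of the cross-hole in the taller stud, 20.5 mm above the ledge (8.5 mm above the seated bar's top). It runs along x, 8 mm wide and high, mouths bevelled at the sides; stud 20 mm thick; a yellow stroke on its top shows the direction. Push the clip in from the -x side (printer's front) towards +x, clip level.
- clip_eye (a point): R-clip of 5 mm steel wire lying flat, about 113 x 34 mm; point at the centre of its red dipped eye: 28 mm wide (y), straight-sided for 21 mm along x, 8 mm thick, centre 4 mm above the table: grip it there. x runs along the straight leg towards its tip; the bent leg is on the +y side. Loose, 50 g.
- clip_seat (a point): Point on the axis of the R-clip's straight leg that lies at the stud's centre when the clip is home: 58 mm along x and -10 mm along y from clip_eye. The leg's tip is 36 mm further along x; the flared tip of the bent leg 22 mm further. The clip's axes: x along the leg.
- rclip_spring (a joint): Opening of the R-clip's bent leg in rad: 0 relaxed, about 0.05 to 0.09 while it rides over the stud, back to 0 when it has snapped round it. Straight leg in the hole first, then the push over the stud takes 5 to 15 N; let go, the clip may droop a little in its hole.
- stencil: Steel stencil in its aluminium frame (300 x 210 mm) on the printer, frame top 70 mm above the table; origin under its centre. The squeegee must not touch it.
- printer: Low printer, base 400 x 330 x 50 mm, front towards -x of its axes; origin on the table below carriage_mid, 130 mm behind the base's front edge.
- paste_jar: White jar with a blue cap, 60 mm wide, 60 mm high; bystander, origin under its centre.
- board_loose: Loose green circuit board, 110 x 80 mm; bystander.
- board_stack: Stack of green circuit boards, 130 x 100 x 25 mm; bystander.

How it is judged:
By the outcome, as a careful person would: the job done as asked, in the order asked, and still so for the second after the job is handed in, with the robot touching nothing.
It also fails if it takes over 72 s, if anything falls off the work surface, if the arm or the gripper's body presses on something with over 40 N, if the wrist force passes 120 N, or if a joint passes its speed limit or range.

## Working session

There is one attempt and no reset: what is moved stays moved. The work goes in short steps, each a Python script; the robot and the scene stay as the last script left them, time stands still between calls to the robot, and variables do not carry over. Pictures are saved under pics/ and viewed, and the job is handed in when it is done.

```bash
ls; mkdir -p pics
python3 - <<'E'
from bench import manip, effector, viewer
import cv2
for n in ("scene","top"):
    im=viewer.get_image(n); cv2.imwrite(f"pics/{n}0.png",im[:,:,::-1]); print(n,viewer.get_calibration(n))
print(manip.current_clock(),manip.current_tool_pos(),manip.current_tcp_rot(),manip.current_finger_gap(),manip.grip_depth)
E
```

```text
pics
scene {'vfov': 49.92413545834183, 'cx': 288.4175192100739, 'cy': 204.3174837372164, 'eye': array([ 1.24413969, -0.60746298,  1.10030461]), 'attitude': array([ 0.8556489 ,  0.35072486, -0.14771793, -0.35076552])}
top {'vfov': 51.51024977321154, 'cx': 277.0812125933107, 'cy': 209.08604225661162, 'eye': array([0.40507135, 0.10861451, 1.22970482]), 'attitude': array([-0.69993123,  0.71172541, -0.04294351,  0.04121981])}
0.1 [ 0.27290217 -0.58921397  0.22575845] [ 8.42728310e-01 -5.38338355e-01 -7.38429078e-04 -5.14430599e-04] 0.0917912864793646 0.0188
```

View pics/scene0.png

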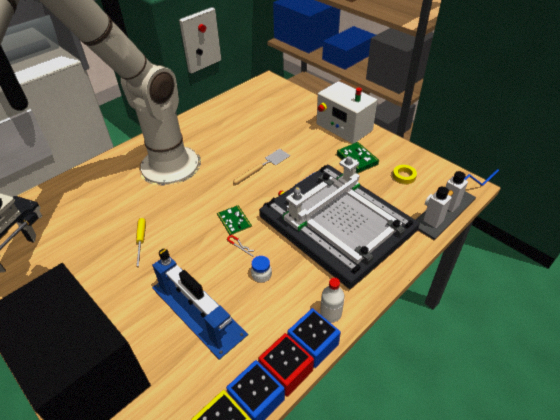

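View pics/top0.png

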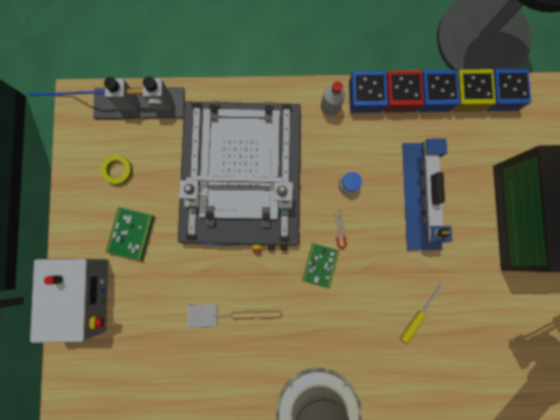

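```bash
cat > h.py <<'E'
from bench import manip, effector, viewer
import numpy as np, cv2
from scipy.spatial.transform import Rotation as R
def cam(n):
    c=viewer.get_calibration(n); f=210/np.tan(np.radians(c['vfov'])/2)
    return f,c['cx'],c['cy'],np.array(c['eye']),R.from_quat(c['attitude']).as_matrix()
def proj(n,p):
    f,cx,cy,e,M=cam(n); q=M.T@(np.array(p,float)-e); return np.array([cx+f*q[0]/q[2],cy+f*q[1]/q[2]])
def ray(n,uv):
    f,cx,cy,e,M=cam(n); d=M@np.array([(uv[0]-cx)/f,(uv[1]-cy)/f,1.]); return e,d/np.linalg.norm(d)
def onz(n,uv,z):
    e,d=ray(n,uv); return e+d*(z-e[2])/d[2]
def tri(a,b):  # scene uv, top uv
    e1,d1=ray('scene',a); e2,d2=ray('top',b)
    A=np.stack([d1,-d2],1); t=np.linalg.lstsq(A,e2-e1,rcond=None)[0]
    p,q=e1+t[0]*d1,e2+t[1]*d2; return (p+q)/2,np.linalg.norm(p-q)
def crop(n,u0,v0,u1,v1,k,name,im=None):
    if im is None: im=viewer.get_image(n)[:,:,::-1]
    c=cv2.resize(im[v0:v1,u0:u1],None,fx=k,fy=k,interpolation=cv2.INTER_CUBIC)
    for u in range((u0//10+1)*10,u1,10):
        cv2.line(c,((u-u0)*k,0),((u-u0)*k,6 if u%50 else 14),(0,255,255),1)
        if u%20==0: cv2.putText(c,str(u),((u-u0)*k-8,22),0,.35,(0,255,255),1)
    for v in range((v0//10+1)*10,v1,10):
        cv2.line(c,(0,(v-v0)*k),(6,(v-v0)*k),(0,255,255),1)
        if v%20==0: cv2.putText(c,str(v),(8,(v-v0)*k+4),0,.35,(0,255,255),1)
    cv2.imwrite('pics/'+name,c)
E
python3 - <<'E'
from h import *
print(proj('scene',[0,0,0]),proj('top',[0,0,0]))
t=cv2.imread('pics/top0.png'); s=cv2.imread('pics/scene0.png')
crop('top',300,125,460,255,5,'t1.png',t)
crop('top',170,95,310,255,4,'t2.png',t)
crop('scene',140,190,290,310,5,'s1.png',s) if 0 else crop('scene',140,240,260,355,5,'s1.png',s)
crop('scene',250,140,420,280,4,'s2.png',s)
crop('scene',210,200,290,300,6,'s3.png',s)
E
```

```text
[169.58962528 164.11191797] [319.23829057 411.83059174]
```

View pics/t1.png

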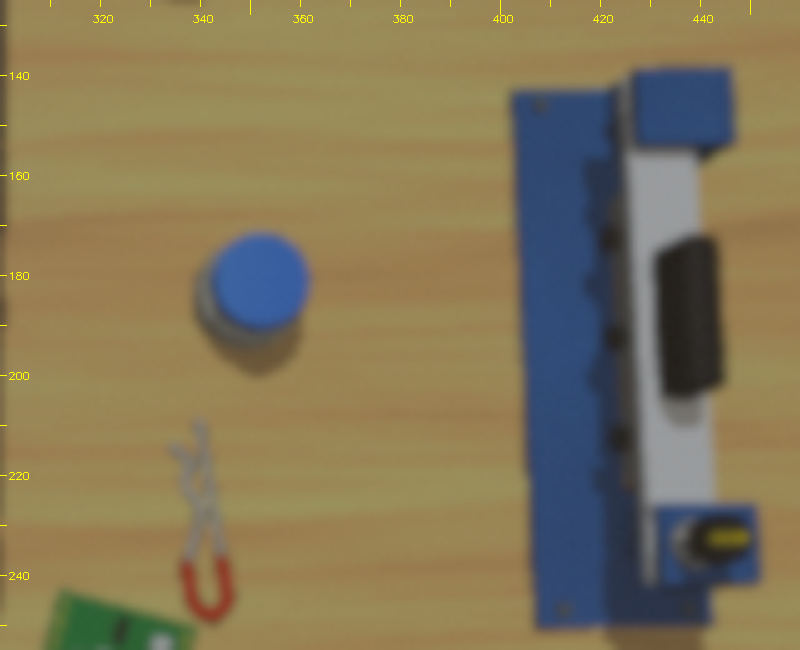

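View pics/t2.png

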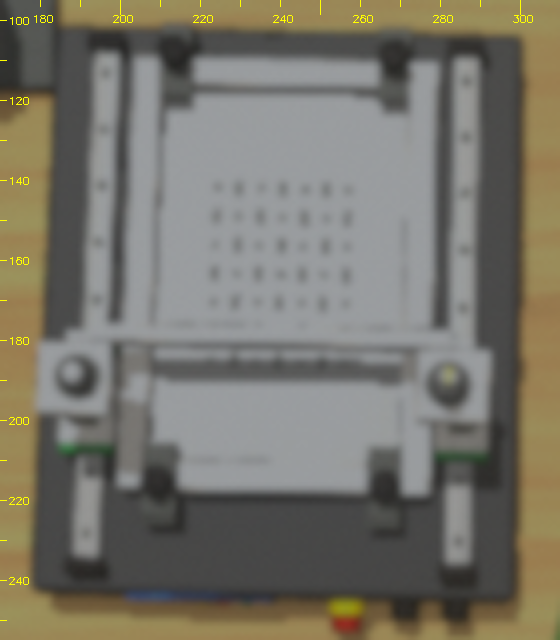

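View pics/s1.png

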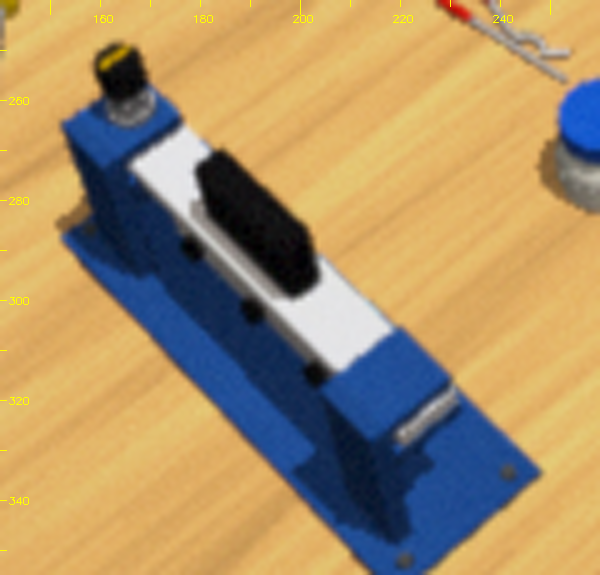

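View pics/s2.png

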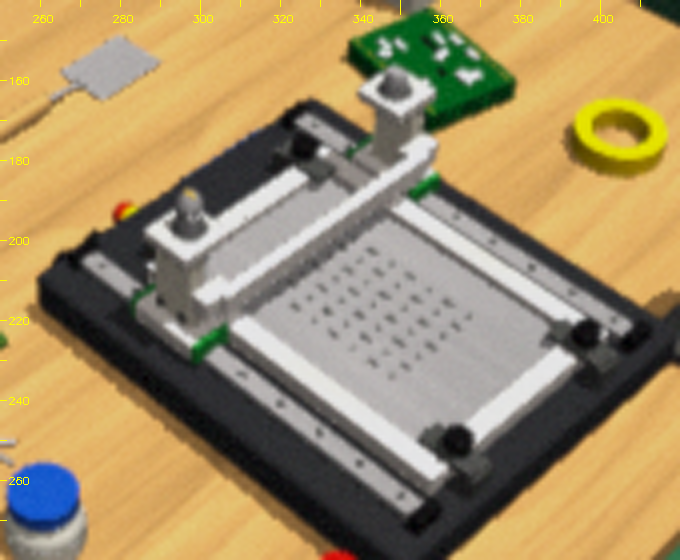

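View pics/s3.png

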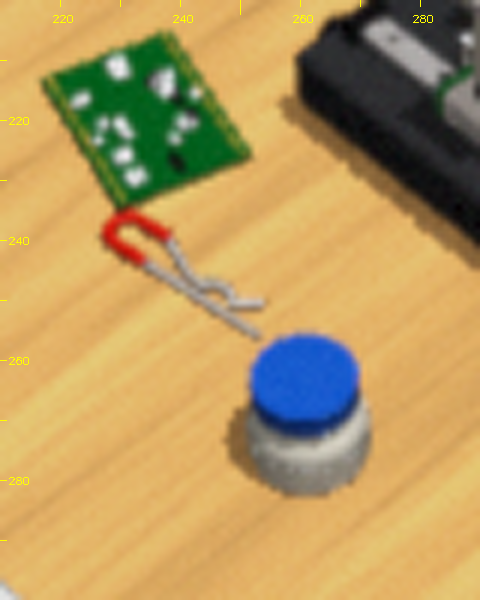

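Run:
```python
from h import *
t=cv2.imread('pics/top0.png'); s=cv2.imread('pics/scene0.png')
for n,im,b in (('top',t,(262,170,300,215)),('top',t,(178,175,206,208)),('scene',s,(280,180,320,240)),('scene',s,(335,150,365,185))): pass
def tile(name,items,k):
    out=[]
    for im,(u0,v0,u1,v1) in items:
        c=cv2.resize(im[v0:v1,u0:u1],(390,390),interpolation=cv2.INTER_CUBIC)
        kk=390/(u1-u0)
        for u in range(u0,u1,2):
            cv2.line(c,(int((u-u0)*kk),0),(int((u-u0)*kk),12 if u%10==0 else 5),(0,255,255),1)
            if u%10==0: cv2.putText(c,str(u),(int((u-u0)*kk),24),0,.4,(0,255,255),1)
        for v in range(v0,v1,2):
            cv2.line(c,(0,int((v-v0)*kk)),(12 if v%10==0 else 5,int((v-v0)*kk)),(0,255,255),1)
            if v%10==0: cv2.putText(c,str(v),(14,int((v-v0)*kk)+4),0,.4,(0,255,255),1)
        out.append(c)
    cv2.imwrite('pics/'+name,np.hstack(out))
tile('st1.png',[(t,(268,175,298,205)),(t,(175,175,205,205))],1)
tile('st2.png',[(s,(280,180,310,210)),(s,(335,145,365,175))],1)
tile('kn.png',[(s,(150,240,190,280)),(t,(428,215,458,245))],1)
for im,n in((t,'top'),(s,'scene')):
    h=cv2.cvtColor(im,cv2.COLOR_BGR2HSV)
    m=cv2.inRange(h,(20,120,90),(35,255,255)); 
    nn,l,st,c=cv2.connectedComponentsWithStats(m)
    for i in range(1,nn):
        if st[i,4]<60: print(n,'yel',c[i],st[i])
    m=cv2.inRange(h,(0,150,60),(8,255,255))|cv2.inRange(h,(172,150,60),(180,255,255)); 
    nn,l,st,c=cv2.connectedComponentsWithStats(m)
    for i in range(1,nn):
        if st[i,4]>8: print(n,'red',c[i],st[i])
```

```text
top yel [334.  77.] [334  77   1   1   1]
top yel [187.  79.] [187  79   1   1   1]
top yel [189.5  79. ] [189  79   2   1   2]
top yel [197.  79.] [197  79   1   1   1]
top yel [294.   79.5] [294  79   1   2   2]
top yel [298.5  79.5] [298  79   2   2   2]
top yel [544.  79.] [544  79   1   1   1]
top yel [549.  79.] [549  79   1   1   1]
top yel [558.  78.] [557  78   3   1   3]
top yel [296.  80.] [296  80   1   1   1]
top yel [319.  81.] [319  81   1   1   1]
top yel [321.  81.] [321  81   1   1   1]
top yel [325.  81.] [325  81   1   1   1]
top yel [327.  81.] [327  81   1   1   1]
top yel [331.  81.] [331  81   1   1   1]
top yel [345.  80.] [345  80   1   1   1]
top yel [533.  80.] [533  80   1   1   1]
top yel [131.  83.] [131  83   1   1   1]
top yel [134.5  82.5] [134  82   2   2   2]
top yel [140.25  82.25] [139  82   3   2   4]
top yel [173.  83.] [173  83   1   1   1]
top yel [183.5  82. ] [183  82   2   1   2]
top yel [189.5  82. ] [189  82   2   1   2]
top yel [262.  83.] [262  83   1   1   1]
top yel [297.  83.] [297  83   1   1   1]
top yel [302.  82.] [301  82   3  
[... 28231 characters left out ...]
.] [176 413   1   1   1]
scene yel [175. 415.] [175 415   1   1   1]
scene yel [184.5 415.5] [184 415   2   2   2]
scene yel [165. 417.] [165 417   1   1   1]
scene yel [171.36363636 417.81818182] [169 416   5   4  11]
scene yel [283.5 417.5] [282 416   4   4   4]
scene yel [113. 419.] [113 419   1   1   1]
scene yel [186. 418.] [186 418   1   1   1]
scene red [201.62  27.62] [198  24   8   8  50]
scene red [358.28947368  90.26315789] [356  87   6   8  38]
scene red [320.36666667 107.63333333] [318 105   6   6  30]
scene red [231.35714286 238.4047619 ] [227 235  11   9  42]
scene red [334.10619469 282.81415929] [329 277  11  13 113]
scene red [289.12212944 366.63256785] [258 333  56  63 958]
```

View pics/st1.png

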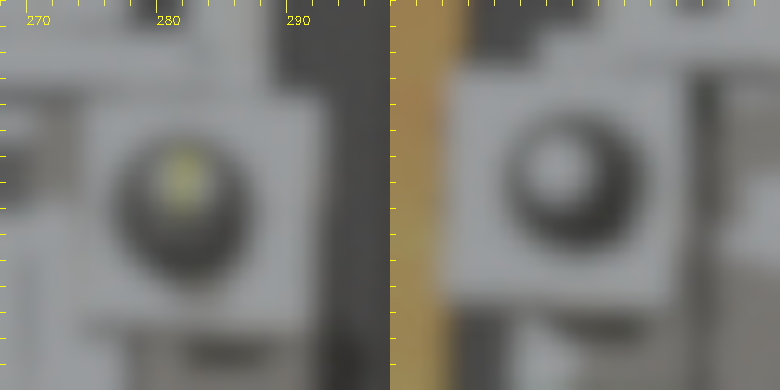

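View pics/st2.png

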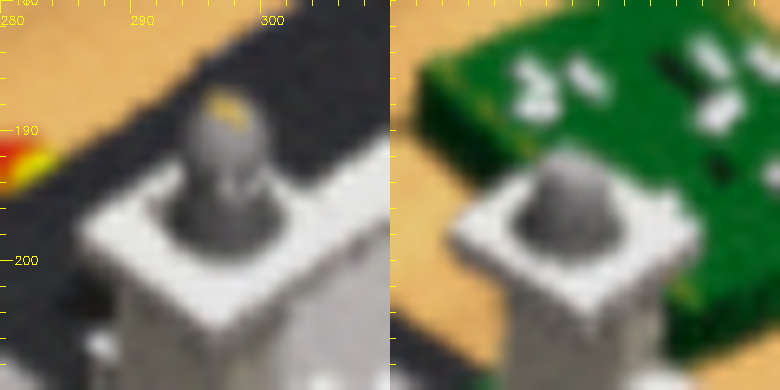

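View pics/kn.png

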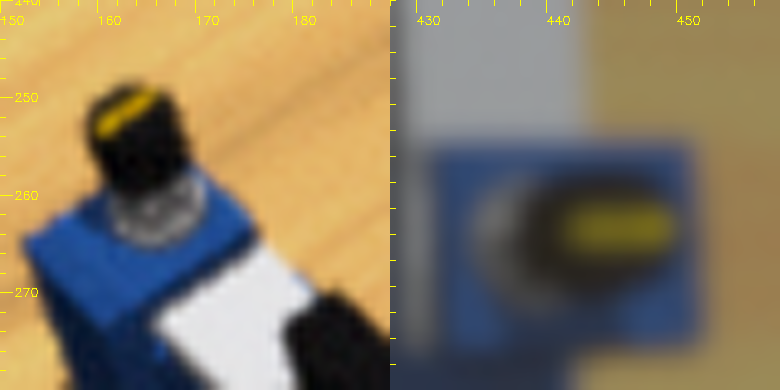

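Run:
```python
from h import *
np.set_printoptions(precision=4,suppress=True)
# reading -> index coords (-0.5)
o=np.array([-.5,-.5])
P={'knobtop':((162.6,251.5),(445.6,232.3),.1615),
'tall':((297.4,188.0),(282.2,188.8),.1945),
'plain':((348.7,158.3)if 0 else (348.8,157.2),(188.7,187.8),.180)}
for k,(s,t,z) in P.items():
    s=np.array(s)+o;t=np.array(t)+o
    print(k,tri(s,t),onz('scene',s,z),onz('top',t,z))
```

```text
knobtop (array([ 0.4686, -0.309 ,  0.1609]), np.float64(0.004165986079707584)) [ 0.4674 -0.3106  0.1615] [ 0.4698 -0.307   0.1615]
tall (array([0.5783, 0.0924, 0.1958]), np.float64(0.0017941198238017703)) [0.5769 0.0927 0.1945] [0.5792 0.0931 0.1945]
plain (array([0.5867, 0.3199, 0.1835]), np.float64(0.0015391779337929456)) [0.5838 0.3227 0.18  ] [0.5879 0.3212 0.18  ]
```

```bash
python3 - <<'E'
from h import *
np.set_printoptions(precision=4,suppress=True)
o=np.array([-.5,-.5])
def L(n,a,b,z):
    a=onz(n,np.array(a)+o,z);b=onz(n,np.array(b)+o,z);d=a-b
    print(n,a[:2],b[:2],'len',np.linalg.norm(d),'deg',np.degrees(np.arctan2(d[1],d[0])))
L('top',(402.3,143.5),(407.3,250.5),.006)
L('top',(439.5,155),(443,226),.102)   # bar right edge
L('top',(425.3,145),(429.5,242),.102)
L('top',(446.5,139),(451.2,241),.1175)
L('scene',(176,266),(219,306),.102)  # bar far edge
L('scene',(167,274),(208.5,315),.102)
L('top',(443.2,172.5),(444.7,202),.150)  # handle right top
L('top',(431.3,176),(433,204),.150)
# printer orientation: base edges
L('top',(184,101.5),(178,242),.05); L('top',(300,104),(298,245.5),.05)
L('top',(178,242),(298,245.5),.05);L('top',(184,101.5),(300,104),.05)
# black bin top-left corner
for uv in ((496,160),(501,271)): print(onz('top',uv,0))
# clip
e=np.array([341.5,243.5])
im=cv2.imread('pics/top0.png');h=cv2.cvtColor(im,cv2.COLOR_BGR2HSV)
m=cv2.inRange(h,(0,110,50),(8,255,255))|cv2.inRange(h,(172,110,50),(180,255,255));m[:225]=0;m[255:]=0;m[:,:330]=0;m[:,352:]=0
v,u=np.nonzero(m);print(u.min(),u.max(),v.min(),v.max(),u.mean(),v.mean())
L('top',(340,209.5),(345,237),.004)
E
python3 - <<'E'
import sys; sys.path.insert(0,'.')
import os; os.chdir('.')
from h import *
t=cv2.imread('pics/top0.png');s=cv2.imread('pics/scene0.png')
crop('top',305,200,365,260,10,'c1.png',t);crop('scene',210,215,270,265,12,'c2.png',s)
E
```

```text
top [ 0.7375 -0.2586] [ 0.43  -0.257] len 0.30746164842284623 deg -0.30276058246119886
top [ 0.6785 -0.3268] [ 0.4899 -0.3244] len 0.18867717803972237 deg -0.7325228960221186
top [ 0.7063 -0.2907] [ 0.449  -0.2869] len 0.25735114520563274 deg -0.8532904302301298
top [ 0.7174 -0.3419] [ 0.45  -0.337] len 0.26743829190242746 deg -1.0340004576843864
scene [ 0.4877 -0.2951] [ 0.6713 -0.2924] len 0.18367079107896642 deg -179.1662579898006
scene [ 0.4925 -0.328 ] [ 0.6728 -0.3274] len 0.18029129409911132 deg -179.81876267138892
top [ 0.6216 -0.3149] [ 0.5464 -0.314 ] len 0.07518723971780908 deg -0.6895032133457581
top [ 0.6131 -0.2843] [ 0.5419 -0.2844] len 0.07126295485412144 deg 0.05583062004176581
top [0.8567 0.3625] [0.4624 0.3753] len 0.3944794167264467 deg -1.8554152729098752
top [0.8441 0.0365] [0.4475 0.051 ] len 0.3968147584401957 deg -2.0936455448029365
top [0.4624 0.3753] [0.4475 0.051 ] len 0.3246571486990575 deg 87.37445928493834
top [0.8567 0.3625] [0.8441 0.0365] len 0.3262840600019795 deg 87.787805851991
[ 0.6844 -0.5298 -0.    ]
[ 0.3672 -0.5195  0.    ]
337 345 237 248 341.3333333333333 242.66666666666666
top [ 0.549  -0.0727] [ 0.4708 -0.0841] len 0.07901234391942284 deg 8.324752005977869
```

View pics/c1.png

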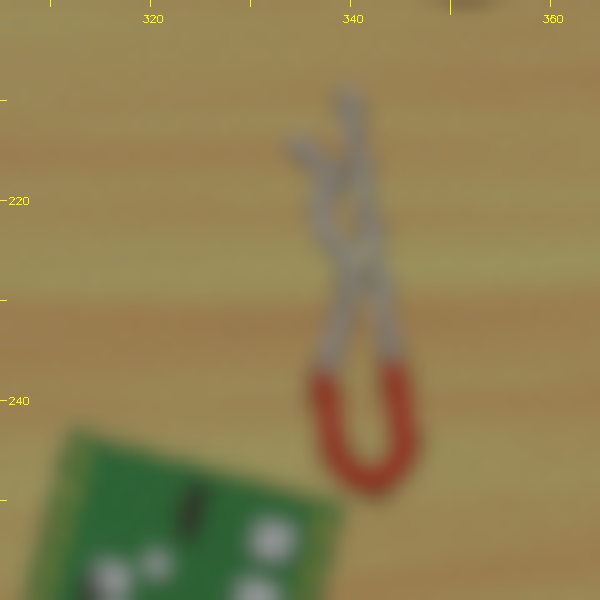

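View pics/c2.png

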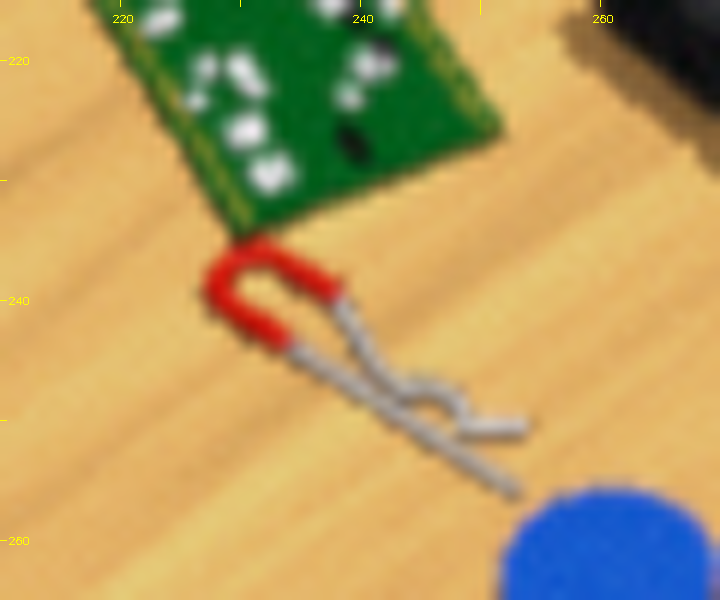

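Run:
```python
from h import *
np.set_printoptions(precision=4,suppress=True)
for z in (0,.1,.15,.2,.25): print(z,[proj('scene',[x,-0.525,z]).round() for x in(.375,.69)])
s=cv2.imread('pics/scene0.png');t=cv2.imread('pics/top0.png')
cv2.imwrite('pics/bin.png',np.hstack([cv2.resize(cv2.convertScaleAbs(s[240:,:170],alpha=2),(390,410)),cv2.resize(cv2.convertScaleAbs(t[130:290,480:],alpha=2),(205,410))]))
```

```text
0 [array([ 90., 312.]), array([154., 392.])]
0.1 [array([ 78., 292.]), array([144., 374.])]
0.15 [array([ 71., 281.]), array([139., 364.])]
0.2 [array([ 64., 269.]), array([133., 354.])]
0.25 [array([ 57., 257.]), array([127., 342.])]
```

View pics/bin.png

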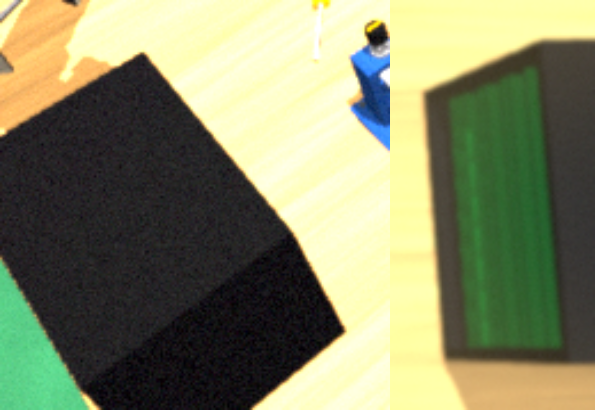

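```bash
cat >> h.py <<'E'
np.set_printoptions(precision=4,suppress=True)
def down(a):
    x=np.array([np.cos(a),np.sin(a),0]);z=np.array([0,0,-1.]);return R.from_matrix(np.stack([x,np.cross(z,x),z],1)).as_quat()
def yaw():
    m=R.from_quat(manip.current_tcp_rot()).as_matrix();return np.arctan2(m[1,0],m[0,0])
def st(msg=''):
    print(msg,'t',round(manip.current_clock(),2),'p',np.array(manip.current_tool_pos()),'F',np.array(manip.current_force()).round(1),'gap',round(manip.current_finger_gap(),4))
E
python3 - <<'E'
from h import *
for a in np.radians([-135,-90,-60,-45,-30,0,30,45,60,90,135]):
    r=[]
    for p in ([.4686,-.309,.135],[.58,-.31,.12],[.6,.2,.2],[.5,-.08,.01],[.5,.1,.18]):
        q=manip.solve_ik(p,down(a)); r.append(None if q is None else round(q[6],2))
    print(round(np.degrees(a)),r)
E
```

```text
-135 [np.float64(-1.95), np.float64(-2.04), np.float64(-2.51), np.float64(-2.52), np.float64(-2.36)]
-90 [np.float64(-1.25), np.float64(-1.34), np.float64(-2.4), np.float64(-1.86), np.float64(-2.3)]
-60 [np.float64(-0.77), np.float64(-0.86), np.float64(-1.98), np.float64(-1.41), np.float64(-1.87)]
-45 [np.float64(-0.53), np.float64(-0.63), np.float64(-1.72), np.float64(-1.19), np.float64(-1.61)]
-30 [np.float64(-0.29), np.float64(-0.39), np.float64(-1.46), np.float64(-0.97), np.float64(-1.36)]
0 [np.float64(0.18), np.float64(0.09), np.float64(-0.95), np.float64(-0.51), np.float64(-0.87)]
30 [np.float64(0.65), np.float64(0.56), np.float64(-0.42), np.float64(-0.04), np.float64(-0.36)]
45 [np.float64(0.88), np.float64(0.79), np.float64(-0.11), np.float64(0.2), np.float64(-0.1)]
60 [np.float64(1.12), np.float64(1.03), np.float64(0.27), np.float64(0.44), np.float64(0.15)]
90 [np.float64(1.58), np.float64(1.5), np.float64(0.83), np.float64(0.98), np.float64(0.66)]
135 [np.float64(2.18), np.float64(2.11), np.float64(1.37), np.float64(1.51), np.float64(1.51)]
```

Run:
```python
from h import *
a=np.radians(-45); k=[.4686,-.309]
p=manip.current_tool_pos()
manip.servo_line([p[0],p[1],.31],vel=.3)
st('up')
manip.move_pose([*k,.23],down(a)); st('over')
manip.servo_line([*k,.1505-manip.grip_depth],vel=.12); st('at')
im=viewer.get_image('scene');cv2.imwrite('pics/k_s.png',cv2.resize(im[190:330,90:260,::-1],None,fx=4,fy=4))
im=viewer.get_image('top');cv2.imwrite('pics/k_t.png',cv2.resize(im[180:280,390:510,::-1],None,fx=5,fy=5))
print(manip.current_q(),np.degrees(yaw()))
```

```text
up t 0.53 p [ 0.2733 -0.5898  0.3116] F [-0.3  0.3 -0.3] gap 0.092
over t 1.84 p [ 0.4678 -0.3114  0.2301] F [ 0.2  0.2 -0.4] gap 0.0918
at t 2.81 p [ 0.4692 -0.3093  0.1324] F [0.9 0.4 0.3] gap 0.092
[ 1.0078  0.494  -0.6026  1.8535  0.3509  0.8994 -0.5456] -45.00150883322124
```

View pics/k_s.png

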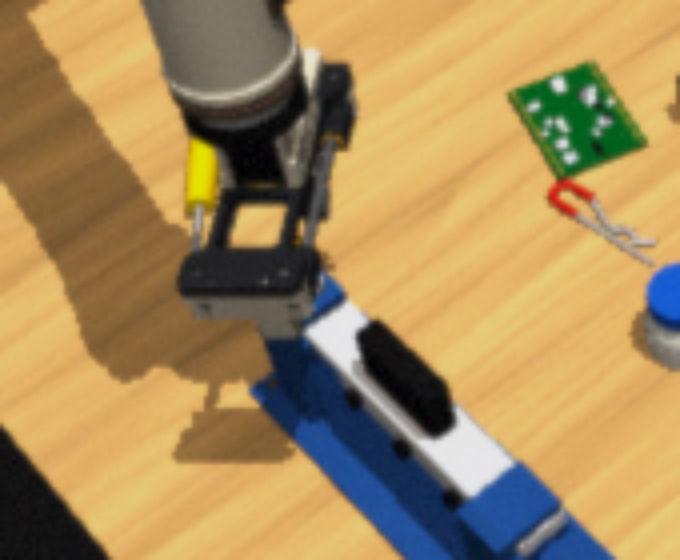

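View pics/k_t.png

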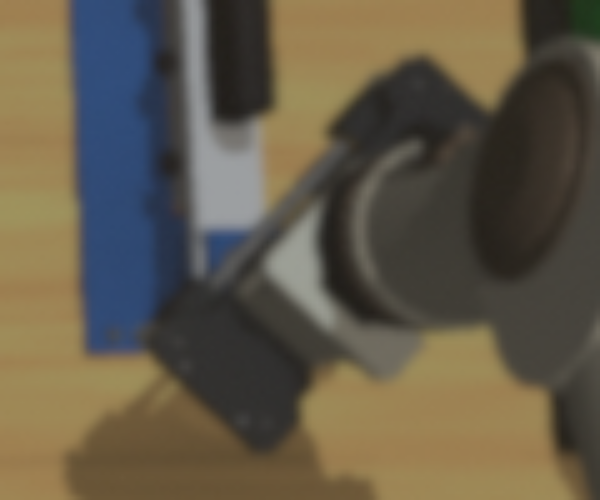

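Run:
```python
from h import *
effector.close(45); st('closed')
manip.sleep(.2); st()
p=np.array([.4686,-.309,.1505-manip.grip_depth])
for dz in (.004,.008,.012,.0145):
    manip.servo_line(p+[0,0,dz],vel=.03); st(dz)
```

```text
closed t 3.97 p [ 0.469  -0.3094  0.1317] F [ 1.9 -1.5 -2.2] gap 0.0248
 t 4.17 p [ 0.469  -0.3094  0.1318] F [ 3.1 -2.7 -3.4] gap 0.025
0.004 t 4.45 p [ 0.4689 -0.3093  0.1353] F [ 4.7 -3.1 -9. ] gap 0.0248
0.008 t 4.73 p [ 0.4688 -0.3093  0.1391] F [  5.8  -4.6 -10.3] gap 0.0247
0.012 t 5.02 p [ 0.4688 -0.3093  0.1428] F [  6.   -4.7 -12.2] gap 0.025
0.0145 t 5.27 p [ 0.4687 -0.3093  0.1451] F [  6.6  -4.5 -13.7] gap 0.0246
```

Run:
```python
from h import *
q=np.array(manip.current_q())
for f in (.3,.8,1.2,1.5):
    g=q.copy(); g[6]+=f
    try: manip.movej(g)
    except Exception as e: print(e);break
    st((f,np.degrees(yaw()).round(1),'Mz',np.round(manip.current_wrist_torque()[2],2)))
```

```text
(0.3, np.float64(-27.8), 'Mz', np.float64(0.03)) t 5.66 p [ 0.4688 -0.3093  0.1439] F [  6.2  -4.1 -12.6] gap 0.0244
(0.8, np.float64(0.8), 'Mz', np.float64(0.09)) t 6.21 p [ 0.4688 -0.3093  0.1439] F [  6.7  -4.1 -13.6] gap 0.025
(1.2, np.float64(23.8), 'Mz', np.float64(0.06)) t 6.67 p [ 0.4689 -0.3093  0.1439] F [  5.9  -4.3 -12.9] gap 0.0248
(1.5, np.float64(41.0), 'Mz', np.float64(0.03)) t 7.07 p [ 0.4689 -0.3093  0.1439] F [  6.5  -4.  -12.8] gap 0.025
```

Run:
```python
from h import *
p=np.array([.4688,-.3093,.1505-manip.grip_depth])
for dz in (.0125,.0108):
    manip.servo_line(p+[0,0,dz],vel=.03); st(dz)
effector.open_jaws(); st('open')
manip.servo_line([p[0],p[1],.215],vel=.2); st('up')
viewer.get_image('top')
# move to above handle
c=np.array([.58,-.305])
manip.move_pose([.58,-.20,.26],down(np.radians(89.3)));st()
for n in('scene','top'):
    im=viewer.get_image(n);cv2.imwrite(f'pics/{n}1.png',im[:,:,::-1])
    crop(n,*( (140,235,240,330) if n=='scene' else (400,130,480,250)),5,f'l_{n}.png',im[:,:,::-1].copy())
```

```text
0.0125 t 7.32 p [ 0.4689 -0.3093  0.143 ] F [  6.5  -3.9 -12.7] gap 0.0246
0.0108 t 7.57 p [ 0.469  -0.3094  0.1426] F [ 3.1 -1.5 -2.7] gap 0.0249
open t 8.72 p [ 0.4688 -0.3093  0.1425] F [-0.7 -0.8  0.4] gap 0.0918
up t 9.24 p [ 0.4688 -0.3095  0.2153] F [ 0.2 -0.3  0.6] gap 0.0916
 t 9.98 p [ 0.5791 -0.2002  0.2585] F [-0.5  0.1 -0.5] gap 0.0918
```

View pics/l_scene.png

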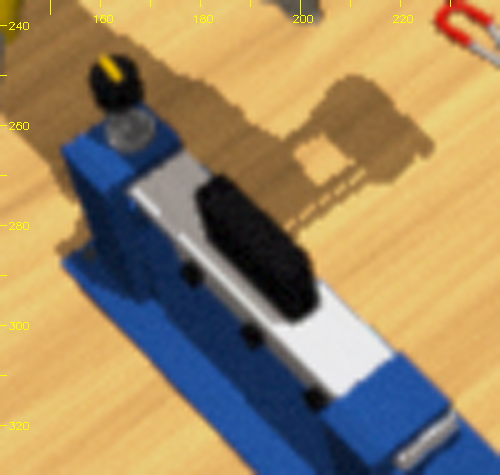

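View pics/l_top.png

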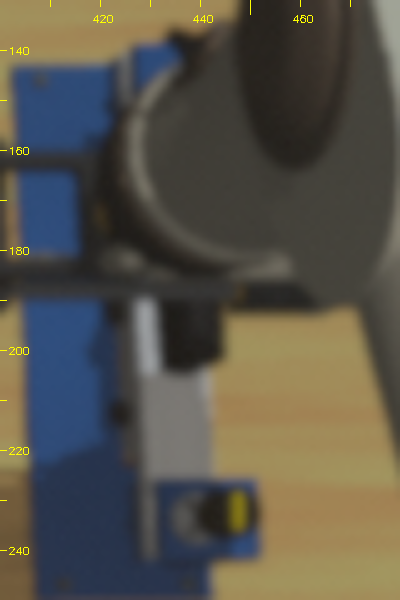

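Run:
```python
from h import *
ya=np.radians(89.2); o=down(ya); g=np.array([.5845,-.3095,.128-manip.grip_depth])
manip.move_pose(g+[0,0,.065],o); st('over')
manip.servo_line(g,vel=.15); st('at')
effector.close(45); st('closed'); manip.sleep(.15); st()
manip.servo_line(g+[0,0,.0015],vel=.03); st('lift1.5')
manip.servo_line(g+[0,0,.002],vel=.03); manip.sleep(.1);st('lift2')
```

```text
over t 10.7 p [ 0.5838 -0.3099  0.1736] F [-0.1  0.6  0.3] gap 0.0915
at t 11.28 p [ 0.5854 -0.3088  0.1102] F [ 0.3  0.  -0.1] gap 0.092
closed t 12.37 p [ 0.5845 -0.3095  0.1092] F [ 0.3 -0.6 -0.3] gap 0.0219
 t 12.52 p [ 0.5845 -0.3095  0.1092] F [-0.4  0.1 -0.8] gap 0.0219
lift1.5 t 12.77 p [ 0.5837 -0.3093  0.1099] F [-0.6  0.5 -5.2] gap 0.0215
lift2 t 13.12 p [ 0.5844 -0.3094  0.1111] F [ 0.8 -0.4 -4.7] gap 0.0217
```

Run:
```python
from h import *
ya=np.radians(89.2); d=np.array([np.cos(ya),np.sin(ya),0]); g=np.array([.5845,-.3095,.128-manip.grip_depth+.002])
for s in (.01,.03,.054):
    manip.servo_line(g+d*s,vel=.08); F=np.array(manip.current_force()); st(s)
    if np.abs(F[:2]).max()>8: print('STOP'); break
else:
    manip.servo_line(g+d*.054+[0,0,.12],vel=.15); st('up')
    for n in('scene','top'):
        im=viewer.get_image(n);cv2.imwrite(f'pics/{n}2.png',im[:,:,::-1])
```

```text
0.01 t 13.39 p [ 0.585  -0.2978  0.1114] F [-0.4 -0.5 -4.5] gap 0.0217
0.03 t 13.79 p [ 0.5852 -0.2782  0.1114] F [-0.7  0.  -4.6] gap 0.022
0.054 t 14.24 p [ 0.5855 -0.2545  0.1113] F [-0.6  0.3 -5.3] gap 0.0218
up t 15.19 p [ 0.5844 -0.2555  0.2301] F [-0.1  0.  -4.7] gap 0.0216
```

View pics/scene2.png

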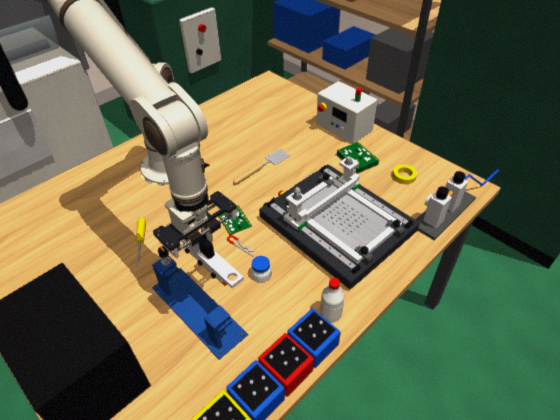

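Run:
```python
from h import *
o=down(np.radians(-2.1)); c=np.array([.583,.206])
p=manip.current_tool_pos()
manip.servo_line([p[0],p[1],.32],vel=.25)
manip.move_pose([*c,.32],o); st('transit')
manip.servo_line([*c,.242],vel=.15); manip.sleep(.2); st('hover')
for n in('scene','top'):
    im=viewer.get_image(n);cv2.imwrite(f'pics/{n}3.png',im[:,:,::-1])
    crop(n,*( (270,110,390,220) if n=='scene' else (165,145,305,235)),6 if n=='scene' else 5,f'h_{n}.png',im[:,:,::-1].copy())
```

```text
transit t 17.77 p [0.5833 0.2048 0.3194] F [ 0.6 -0.8 -4.4] gap 0.0218
hover t 18.63 p [0.5838 0.2064 0.2435] F [-0.5  0.1 -4.9] gap 0.022
```

View pics/h_scene.png

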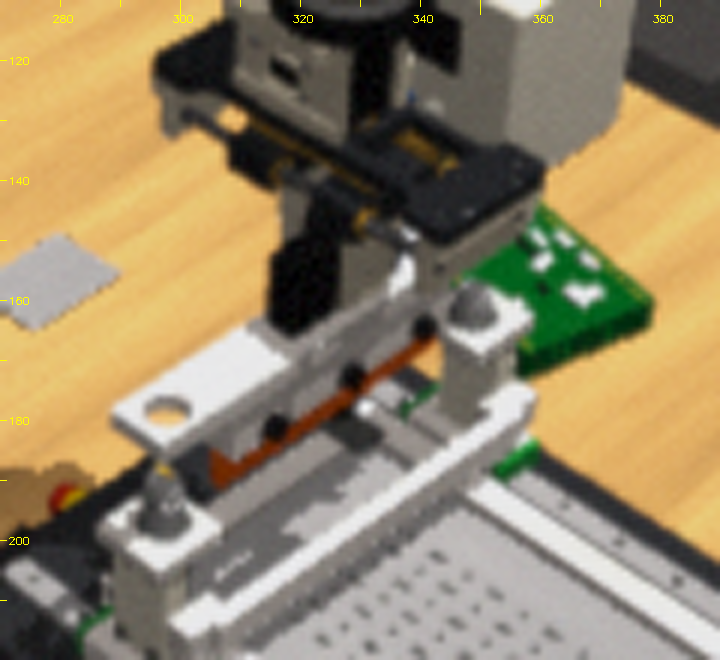

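View pics/h_top.png

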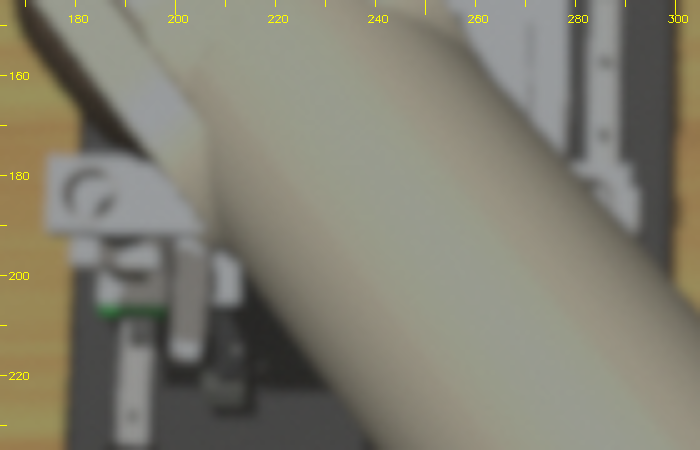

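Run:
```python
from h import *
s=cv2.imread('pics/scene3.png');t=cv2.imread('pics/top3.png')
A=cv2.resize(s[168:192,283:313],None,fx=13,fy=13,interpolation=cv2.INTER_CUBIC)
B=cv2.resize(t[170:200,167:197],None,fx=13,fy=13,interpolation=cv2.INTER_CUBIC)
for im,u0,v0 in((A,283,168),(B,167,170)):
    for i in range(im.shape[1]//13):
        cv2.line(im,(i*13,0),(i*13,10 if (u0+i)%5==0 else 4),(0,0,255),1)
        if (u0+i)%5==0: cv2.putText(im,str(u0+i),(i*13,22),0,.35,(0,0,255),1)
    for i in range(im.shape[0]//13):
        cv2.line(im,(0,i*13),(10 if (v0+i)%5==0 else 4,i*13),(0,0,255),1)
        if (v0+i)%5==0: cv2.putText(im,str(v0+i),(12,i*13+4),0,.35,(0,0,255),1)
A=np.vstack([A,np.zeros((390-A.shape[0],390,3),np.uint8)])
cv2.imwrite('pics/holes.png',np.hstack([A,cv2.convertScaleAbs(B,alpha=1.5)]))
```

```text
(no output)
```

View pics/holes.png

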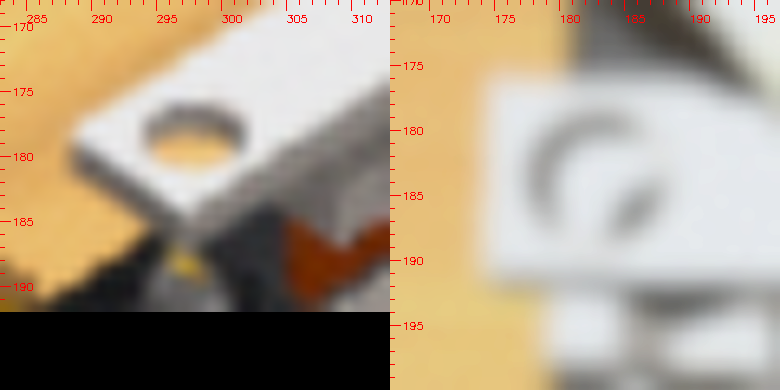

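Run:
```python
from h import *
o=np.array([-.5,-.5]); zt=.242-.0192+.012
hn=onz('scene',np.array([297.3,178.3])+o,zt); hp=onz('top',np.array([182.6,183.7])+o,zt)
tn=onz('scene',np.array([297.4,188.0])+o,.1945); tp=onz('top',np.array([188.7,187.8])+o,.180)
print('holes',hn,hp,'dist',np.linalg.norm(hp-hn)); print('studs',tn,tp,np.linalg.norm((tp-tn)[:2]))
print('need move',(tn-hn)[:2],(tp-hp)[:2])
```

```text
holes [0.5781 0.0906 0.2348] [0.5882 0.3243 0.2348] dist 0.23392641993103314
studs [0.5769 0.0927 0.1945] [0.5879 0.3212 0.18  ] 0.22877827028353018
need move [-0.0012  0.0021] [-0.0003 -0.0031]
```

Run:
```python
from h import *
o=np.array([-.5,-.5]); zt=.242-.0192+.012
for k,s,t in(('tall',(297.1,196.9),(282,193)),('plain',(348.85,161.7),(190.2,190.2))):
    s=np.array(s)+o;t=np.array(t)+o;print(k,onz('scene',s,.16),onz('top',t,.16),tri(s,t))
```

```text
tall [0.5778 0.0907 0.16  ] [0.5744 0.0932 0.16  ] (array([0.5751, 0.0933, 0.1563]), np.float64(0.0003627598536245734))
plain [0.5842 0.3252 0.16  ] [0.5852 0.3214 0.16  ] (array([0.5855, 0.3217, 0.1626]), np.float64(0.002032514227746821))
```

Run:
```python
from h import *
c=np.array([.5825,.2057])
manip.servo_line([*c,.2167],vel=.08); manip.sleep(.2); st('low')
s=viewer.get_image('scene')[:,:,::-1];t=viewer.get_image('top')[:,:,::-1]
cv2.imwrite('pics/scene4.png',s);cv2.imwrite('pics/top4.png',t)
A=cv2.resize(s[172:202,283:313],None,fx=13,fy=13,interpolation=cv2.INTER_CUBIC)
B=cv2.resize(t[170:200,170:200],None,fx=13,fy=13,interpolation=cv2.INTER_CUBIC)
for im,u0,v0 in((A,283,172),(B,170,170)):
    for i in range(30):
        cv2.line(im,(i*13,0),(i*13,10 if (u0+i)%5==0 else 4),(0,0,255),1)
        if (u0+i)%5==0: cv2.putText(im,str(u0+i),(i*13,22),0,.35,(0,0,255),1)
        cv2.line(im,(0,i*13),(10 if (v0+i)%5==0 else 4,i*13),(0,0,255),1)
        if (v0+i)%5==0: cv2.putText(im,str(v0+i),(12,i*13+4),0,.35,(0,0,255),1)
cv2.imwrite('pics/holes2.png',np.hstack([A,cv2.convertScaleAbs(B,alpha=1.5)]))
```

```text
low t 19.4 p [0.5828 0.206  0.2171] F [ 0.5 -0.  -5.3] gap 0.0216
```

View pics/holes2.png

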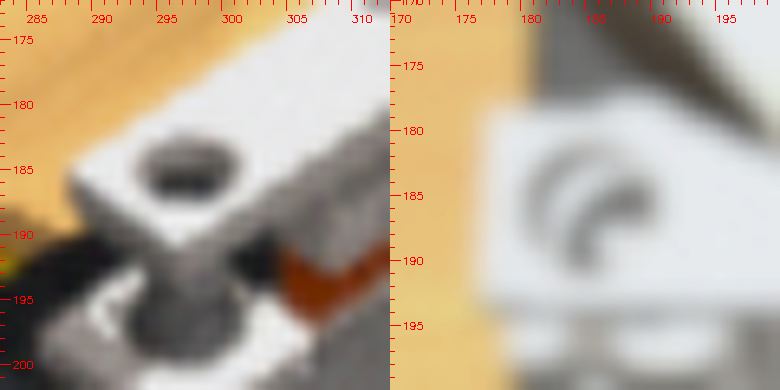

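Run:
```python
from h import *
c=np.array([.5825,.2057]); zt=.2095
# stud axes px at z=.2095, from px at base/top readings, via calibrated projection differences
T=np.array([.578,.092]);P=np.array([.586,.3215])
def at(n,xy,z0,px): return np.array(px)+proj(n,[*xy,zt])-proj(n,[*xy,z0])
ts=[at('scene',T,.1945,(297.4,188.0)),at('scene',T,.16,(297.1,196.9))]
tt=[at('top',P,.180,(188.0,187.8)),at('top',P,.16,(190.2,190.2))]
print(ts,tt)
hs=np.array([296.7,184.9]);ht=np.array([184.5,185.7])
def J(n,xy): return np.stack([proj(n,[xy[0]+.001,xy[1],zt])-proj(n,[*xy,zt]),proj(n,[xy[0],xy[1]+.001,zt])-proj(n,[*xy,zt])],1)
print('scene need mm',np.linalg.solve(J('scene',T),np.mean(ts,0)-hs)); print('top need mm',np.linalg.solve(J('top',P),np.mean(tt,0)-ht))
print(J('scene',T),J('top',P))
```

```text
[array([297.435 , 184.2366]), array([297.2135, 184.7065])] [array([185.4955, 185.7279]), array([186.0746, 186.7869])]
scene need mm [0.0241 2.5917]
top need mm [-1.3927 -3.0615]
[[ 0.2475  0.2386]
 [ 0.163  -0.1668]] [[ 0.0034 -0.4213]
 [-0.4153  0.0069]]
```

```bash
cat > low.py <<'E'
from h import *
def lower(c,yawdeg,z0,z1,step=.002,lim=6.,w=-4.9):
    o=down(np.radians(yawdeg)); z=z0
    while z>z1-1e-9:
        manip.servo_line([*c,z],o,vel=.03)
        F=np.mean([manip.current_force() for _ in range(3)],0)
        M=np.array(manip.current_wrist_torque())
        print('z',round(z,4),'under',round(z-.0192,4),'F',F.round(1),'M',M.round(2),'t',round(manip.current_clock(),1))
        if F[2]-w>lim or np.abs(F[:2]).max()>lim: return z,F
        z-=step
    return z+step,F
E
python3 - <<'E'
from low import *
lower(np.array([.5819,.2056]),-2.0,.2147,.2047,.0025)
E
```

```text
z 0.2147 under 0.1955 F [-0.4 -0.7 -5.9] M [-0.06 -0.11 -0.  ] t 19.8
z 0.2122 under 0.193 F [-1.   0.2 -5. ] M [ 0.01 -0.06 -0.05] t 20.0
z 0.2097 under 0.1905 F [-0.5  0.8 -5.6] M [ 0.02 -0.09  0.02] t 20.2
z 0.2072 under 0.188 F [-0.1 -1.2 -5.1] M [-0.02 -0.03 -0.01] t 20.5
z 0.2047 under 0.1855 F [ 0.  -0.3 -5.2] M [-0.03 -0.03  0.02] t 20.8
```

Run:
```python
from low import *
lower(np.array([.5819,.2056]),-2.0,.2022,.1842,.002,lim=5)
```

```text
z 0.2022 under 0.183 F [-0.6  0.9 -5.6] M [-0.06 -0.09  0.  ] t 21.0
z 0.2002 under 0.181 F [ 0.1  0.3 -4.9] M [ 0.07 -0.09  0.03] t 21.2
z 0.1982 under 0.179 F [ 0.  -0.8 -5.5] M [-0.05 -0.05 -0.05] t 21.5
z 0.1962 under 0.177 F [ 0.2 -0.6 -4.1] M [-0.02 -0.06  0.01] t 21.8
z 0.1942 under 0.175 F [-0.3  0.9 -4.4] M [-0.01 -0.15  0.01] t 22.0
z 0.1922 under 0.173 F [ 0.8 -1.1 -5.6] M [-0.03 -0.17 -0.01] t 22.2
z 0.1902 under 0.171 F [ 0.4 -0.7 -5.6] M [-0.04 -0.19 -0.11] t 22.5
z 0.1882 under 0.169 F [ 1.4  0.2 -5.2] M [ 0.06 -0.29 -0.13] t 22.8
z 0.1862 under 0.167 F [ 0.7 -0.1 -5.8] M [-0.02 -0.31 -0.13] t 23.0
z 0.1842 under 0.165 F [ 1.3  0.5 -6.5] M [ 0.05 -0.39 -0.14] t 23.2
```

Run:
```python
from low import *
z,F=lower(np.array([.5823,.2056]),-2.3,.1837,.1772,.001,lim=3.5)
```

```text
z 0.1837 under 0.1645 F [-0.9  0.8 -5. ] M [-0.02 -0.07 -0.  ] t 23.5
z 0.1827 under 0.1635 F [-0.1  0.6 -5.3] M [ 0.03 -0.1   0.01] t 23.8
z 0.1817 under 0.1625 F [ 0.6 -0.4 -4.4] M [-0.03 -0.04 -0.01] t 24.0
z 0.1807 under 0.1615 F [-0.3  0.2 -5.1] M [-0.03 -0.08  0.01] t 24.2
z 0.1797 under 0.1605 F [-0.3 -0.7 -6.1] M [-0.03 -0.11  0.05] t 24.5
z 0.1787 under 0.1595 F [-1.2 -1.1 -1.1] M [-0.05  0.13  0.05] t 24.8
```

Run:
```python
from low import *
lower(np.array([.5823,.2056]),-2.3,.1783,.1783,.001,lim=9)
effector.open_jaws(); st('open')
manip.servo_line([.5823,.2056,.25],vel=.2); st('up')
manip.move_pose([.45,-.02,.25],down(np.radians(90))); st('away')
for n in('scene','top'):
    im=viewer.get_image(n);cv2.imwrite(f'pics/{n}5.png',im[:,:,::-1])
    crop(n,*( (270,130,390,230) if n=='scene' else (165,145,305,235)),6 if n=='scene' else 5,f'p_{n}.png',im[:,:,::-1].copy())
```

```text
z 0.1783 under 0.1591 F [-2.8 -1.2  4.3] M [-0.29  0.61 -0.01] t 25.0
open t 26.19 p [0.5823 0.2056 0.1783] F [-0.2  0.5 -0.1] gap 0.0917
up t 26.7 p [0.5825 0.2056 0.2506] F [-0.1 -1.1 -0.2] gap 0.0918
away t 28.48 p [ 0.4501 -0.0197  0.2499] F [0.  1.  0.1] gap 0.0916
```

View pics/p_scene.png

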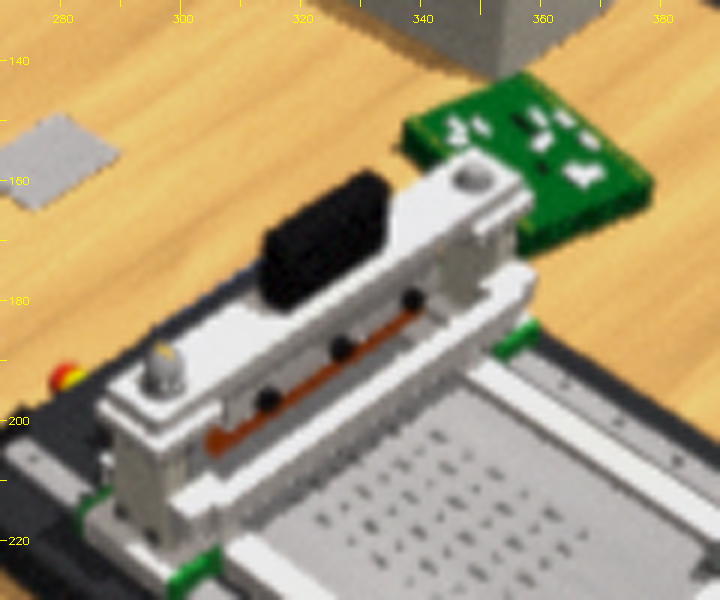

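View pics/p_top.png

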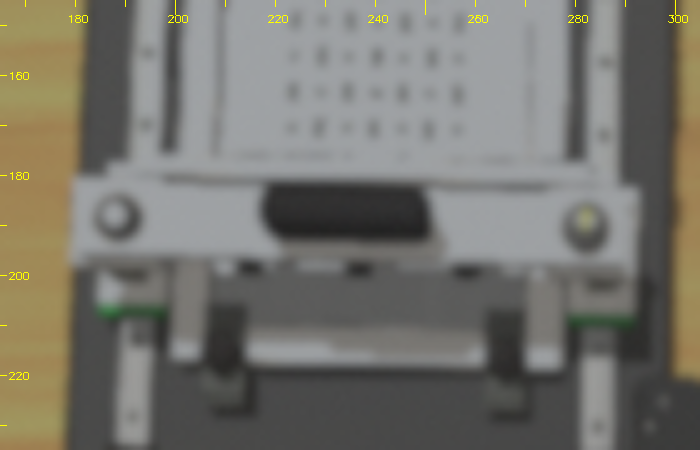

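Run:
```python
from h import *
o=np.array([-.5,-.5]); z=.004
def W(n,u,v): return onz(n,np.array([u,v])+o,z)[:2]
for n,tip,leg,rear,la,ra in(('top',(339.8,208.8),(344.2,235),(342,249.7),(337.3,240),(344.9,240)),('scene',(253.3,256.1),(234.2,243.7),(227,239.2),(235,236.5),(231,241.5))):
    t,l,r=W(n,*tip),W(n,*leg),W(n,*rear); d=t-l; a=np.arctan2(d[1],d[0]); x=np.array([np.cos(a),np.sin(a)]);y=np.array([-x[1],x[0]])
    print(n,'deg',np.degrees(a),'eye from tip',t-.094*x+.010*y,'from rear',r+.019*x,'arms mid',(W(n,*la)+W(n,*ra))/2,'sep',np.linalg.norm(W(n,*la)-W(n,*ra)),'len',(t-r)@x)
b=[W('top',312.5,243),W('top',339.2,250.3)]; print('board top edge',b, W('scene',230,234.5),W('scene',251.7,226))
```

```text
top deg 7.555156967928126 eye from tip [ 0.4565 -0.0746] from rear [ 0.4542 -0.0719] arms mid [ 0.4626 -0.0728] sep 0.02138405336486977 len 0.11494417802892742
scene deg 6.414204114595072 eye from tip [ 0.4577 -0.0759] from rear [ 0.4606 -0.0862] arms mid [ 0.4547 -0.0743] sep 0.02349775778813056 len 0.1112544869947759
board top edge [array([0.4555, 0.0078]), array([ 0.4338, -0.0665])] [ 0.4333 -0.0688] [0.4558 0.0047]
```

Run:
```python
from h import *
a=np.radians(7); x=np.array([np.cos(a),np.sin(a)]); eye=np.array([.457,-.075])
g=eye+.013*x
manip.move_pose([*g,.05],down(np.radians(93))); st('over')
manip.servo_line([*g,.002],vel=.1); st('down')
effector.close(8); st('closed')
g2=g+[.022,-.003]
manip.servo_line([*g2,.002],vel=.08); st('drag')
effector.open_jaws(); st('open')
b=np.radians(3); xb=np.array([np.cos(b),np.sin(b)])
g3=g2-.008*xb
manip.servo_line([*g3,.0015],vel=.05)
effector.close(45); st('closed2')
manip.servo_line([*g3,.10],vel=.15); manip.sleep(.1); st('up')
for n in('scene','top'):
    im=viewer.get_image(n);cv2.imwrite(f'pics/{n}6.png',im[:,:,::-1])
    crop(n,*( (190,160,310,270) if n=='scene' else (290,150,400,270)),5,f'g_{n}.png',im[:,:,::-1].copy())
```

```text
over t 29.42 p [ 0.471  -0.0728  0.0508] F [-0.  -0.1  0.7] gap 0.0919
down t 30.05 p [ 0.4704 -0.0733  0.0026] F [-0.3  0.3 -1. ] gap 0.0919
closed t 31.07 p [ 0.4699 -0.0734  0.002 ] F [-0.7  1.  -0.7] gap 0.0273
drag t 31.49 p [ 0.4923 -0.0764  0.0019] F [ 0.4 -0.7  1.3] gap 0.0276
open t 32.62 p [ 0.4919 -0.0764  0.002 ] F [-0.2  0.8  0.1] gap 0.0919
closed2 t 33.97 p [ 0.4839 -0.0768  0.0015] F [ 0.2 -0.1  0.5] gap 0.0266
up t 34.88 p [ 0.483  -0.0768  0.099 ] F [ 0.1 -0.3 -0.6] gap 0.0264
```

View pics/g_scene.png

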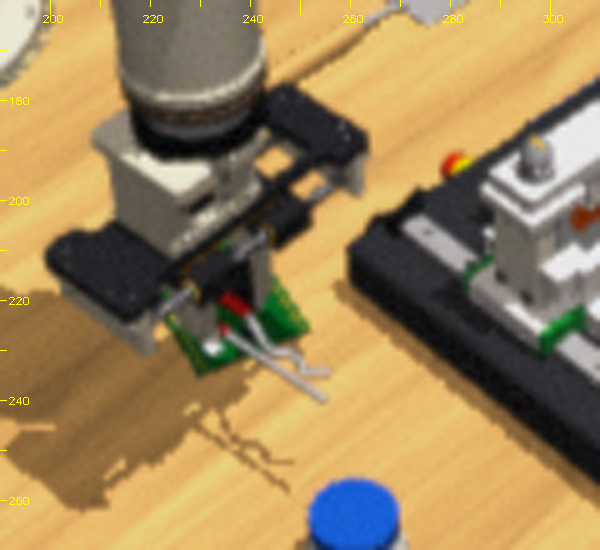

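View pics/g_top.png

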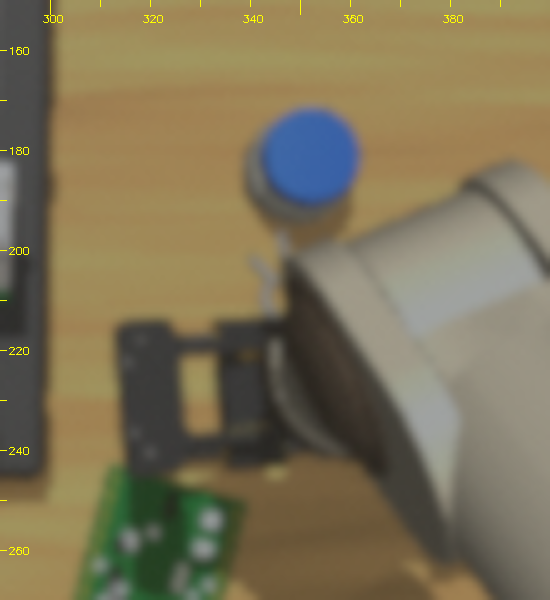

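Run:
```python
from h import *
s=cv2.imread('pics/scene6.png');t=cv2.imread('pics/top6.png')
A=cv2.resize(s[215:245,228:258],None,fx=13,fy=13,interpolation=cv2.INTER_CUBIC)
B=cv2.convertScaleAbs(cv2.resize(t[190:220,333:363],None,fx=13,fy=13,interpolation=cv2.INTER_CUBIC),alpha=1.6)
for im,u0,v0 in((A,228,215),(B,333,190)):
    for i in range(30):
        cv2.line(im,(i*13,0),(i*13,10 if (u0+i)%5==0 else 4),(0,0,255),1)
        if (u0+i)%5==0: cv2.putText(im,str(u0+i),(i*13,22),0,.35,(0,0,255),1)
        cv2.line(im,(0,i*13),(10 if (v0+i)%5==0 else 4,i*13),(0,0,255),1)
        if (v0+i)%5==0: cv2.putText(im,str(v0+i),(12,i*13+4),0,.35,(0,0,255),1)
cv2.imwrite('pics/clip6.png',np.hstack([A,B]))
```

```text
(no output)
```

View pics/clip6.png

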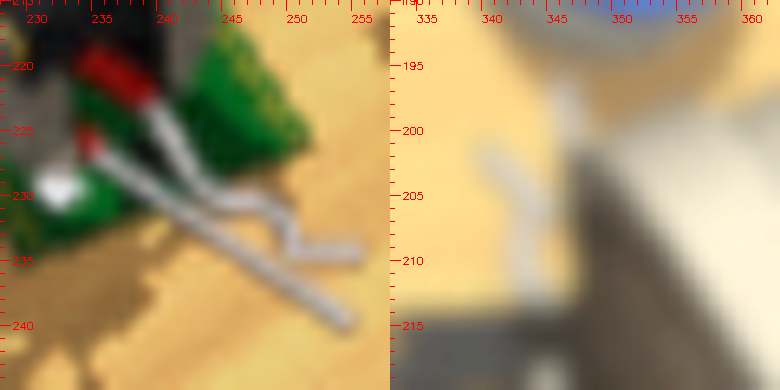

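Run:
```python
from h import *
o=np.array([-.5,-.5]); tcp=np.array([.4839,-.0768]) # last commanded approx
s=np.array([254.3,239.8])+o;t=np.array([345.8,196.0])+o
print(tri(s,t),onz('scene',s,.1025),onz('top',t,.1025))
a=onz('scene',s,.1025)-onz('scene',np.array([235.2,227])+o,.1025);print(np.degrees(np.arctan2(a[1],a[0])),np.linalg.norm(a))
r=np.radians(3);x=np.array([np.cos(r),np.sin(r)]);y=np.array([-x[1],x[0]])
for p in(onz('scene',s,.1025)[:2],onz('top',t,.1025)[:2],tri(s,t)[0][:2]):
    d=p-tcp; print('tip rel in clip frame',d@x,d@y)
```

```text
(array([ 0.5715, -0.0772,  0.099 ]), np.float64(0.005490088180730924)) [ 0.5721 -0.081   0.1025] [ 0.5728 -0.0745  0.1025]
4.648554752506887 0.07777514159396651
tip rel in clip frame 0.08781508101710969 -0.008853146641142944
tip rel in clip frame 0.0888810030916667 -0.0023373400441019064
tip rel in clip frame 0.08750545748722638 -0.004945790159396532
```

```bash
cat >> h.py <<'E'
CY=np.radians(-2.2); CX=np.array([np.cos(CY),np.sin(CY)]); CYv=np.array([-CX[1],CX[0]])
S=np.array([.5779,.0915])
def tcp(xp,yp,z): 
    p=S+xp*CX+yp*CYv; return [p[0],p[1],z]
def view(tag,a,b,k=13):
    s=viewer.get_image('scene')[:,:,::-1];t=viewer.get_image('top')[:,:,::-1]
    cv2.imwrite(f'pics/scene_{tag}.png',s);cv2.imwrite(f'pics/top_{tag}.png',t)
    out=[]
    for im,(u0,v0,w),al in((s,a,1.),(t,b,1.5)):
        kk=390/w
        c=cv2.convertScaleAbs(cv2.resize(im[v0:v0+w,u0:u0+w],(390,390),interpolation=cv2.INTER_CUBIC),alpha=al)
        for i in range(w):
            p=int(i*kk)
            cv2.line(c,(p,0),(p,10 if (u0+i)%5==0 else 4),(0,0,255),1)
            if (u0+i)%5==0: cv2.putText(c,str(u0+i),(p,22),0,.35,(0,0,255),1)
            cv2.line(c,(0,p),(10 if (v0+i)%5==0 else 4,p),(0,0,255),1)
            if (v0+i)%5==0: cv2.putText(c,str(v0+i),(12,p+4),0,.35,(0,0,255),1)
        out.append(c)
    cv2.imwrite(f'pics/v_{tag}.png',np.hstack(out))
E
python3 - <<'E'
from h import *
o=down(CY+np.pi/2)
p=manip.current_tool_pos()
manip.servo_line([p[0],p[1],.20],vel=.25)
manip.move_pose(tcp(-.1085,.009,.20),o)
manip.servo_line(tcp(-.1085,.009,.178),vel=.1); manip.sleep(.2); st('pre')
view('pre',(270,170,40),(262,175,40))
E
```

```text
pre t 36.85 p [0.4702 0.1045 0.1784] F [ 0.   0.4 -0.6] gap 0.0264
```

View pics/v_pre.png

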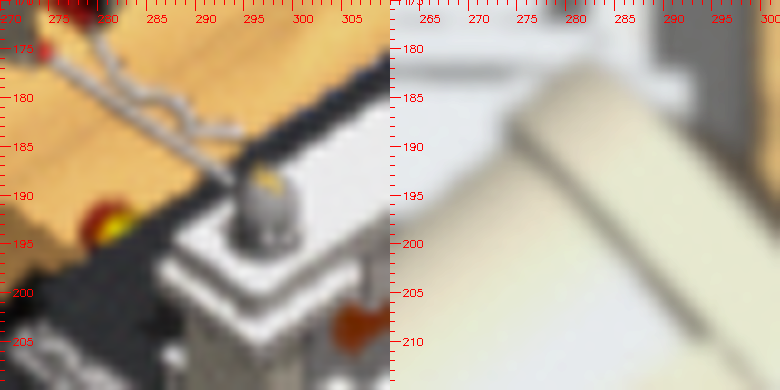

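Run:
```python
from h import *
a=cv2.imread('pics/scene0.png')[182:204,286:308];b=cv2.imread('pics/scene5.png')[182:204,286:308];c=cv2.imread('pics/scene_pre.png')[182:204,286:308]
out=[]
for im in(a,b,c):
    o=cv2.resize(im,(264,264),interpolation=cv2.INTER_NEAREST)
    for i in range(22):
        cv2.line(o,(i*12,0),(i*12,8 if (286+i)%5==0 else 3),(0,0,255),1);cv2.line(o,(0,i*12),(8 if (182+i)%5==0 else 3,i*12),(0,0,255),1)
    out.append(o)
cv2.imwrite('pics/stud.png',np.hstack(out))
for z in(.1945,.1805,.16): print(z,proj('scene',[*S,z])+.5)
print('exit',proj('scene',[*(S+.010*CX),.1805])+.5,'entry',proj('scene',[*(S-.010*CX),.1805])+.5)
```

```text
0.1945 [297.374  188.3582]
0.1805 [297.3429 191.8165]
0.16 [297.2981 196.7883]
exit [299.6959 193.5181] entry [295.0081 190.128 ]
```

View pics/stud.png

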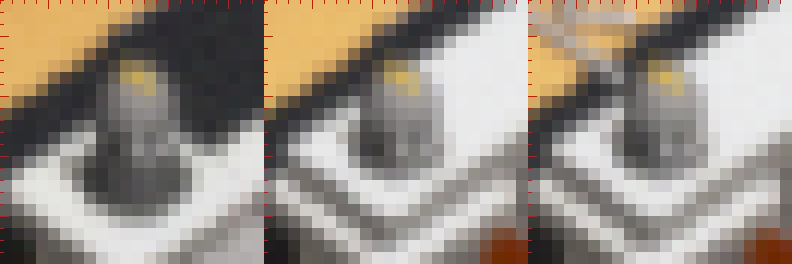

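```bash
cat > ins.py <<'E'
from h import *
def push(x0,x1,step,y,z,lim,vel=.05,yawoff=0.):
    o=down(CY+np.pi/2+yawoff); x=x0
    while x<x1+1e-9:
        manip.servo_line(tcp(x,y,z),o,vel=vel)
        F=np.mean([manip.current_force() for _ in range(3)],0); M=np.array(manip.current_wrist_torque())
        print('x',round(x*1e3,1),'F',F.round(1),'M',M.round(2),'t',round(manip.current_clock(),1))
        if -F[0]>lim or np.abs(F[1:]).max()>lim: return x,F
        x+=step
    return x-step,F
E
python3 - <<'E'
from ins import *
push(-.1005,-.0865,.002,.0088,.178,4)
st()
E
```

```text
x -100.5 F [-0.6  1.1  0.1] M [ 0.06 -0.12  0.  ] t 37.3
x -98.5 F [-0.3 -0.   0.4] M [ 0.12 -0.16  0.01] t 37.5
x -96.5 F [ 0.   0.2 -0.3] M [ 0.11 -0.13 -0.01] t 37.8
x -94.5 F [-0.3 -0.7  0.4] M [ 0.17 -0.15 -0.02] t 38.0
x -92.5 F [-0.  -0.7 -0.3] M [-0.14 -0.19 -0.13] t 38.3
x -90.5 F [ 1.3 -2.1 -0.9] M [-0.35 -0.26 -0.2 ] t 38.5
x -88.5 F [ 0.2 -2.  -0.6] M [-0.48 -0.22 -0.25] t 38.8
x -86.5 F [-1.2 -3.4 -0.4] M [-0.59 -0.04 -0.29] t 39.0
 t 39.01 p [0.4918 0.1034 0.1779] F [-1.2 -3.4 -0.4] gap 0.0261
```

Run:
```python
from ins import *
push(-.0865,-.0865,.002,.0076,.178,9)
view('in1',(272,172,36),(262,175,40))
```

```text
x -86.5 F [ 0.2 -0.6 -0.4] M [-0.18 -0.04 -0.07] t 39.3
```

View pics/v_in1.png

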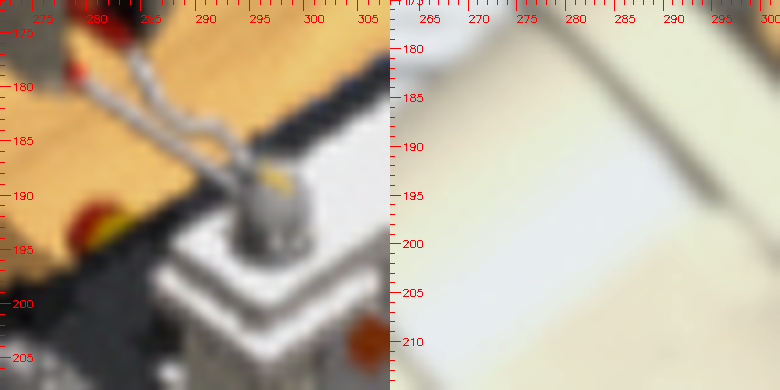

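Run:
```python
from ins import *
x,F=push(-.0845,-.0605,.003,.0073,.178,22,vel=.06)
```

```text
x -84.5 F [ 0.2 -0.7  0.8] M [-0.07 -0.21 -0.06] t 39.6
x -81.5 F [ 0.1 -0.6 -0.9] M [-0.01 -0.14 -0.03] t 39.9
x -78.5 F [ 0.5 -0.9 -0. ] M [ 0.13 -0.17  0.  ] t 40.1
x -75.5 F [ 0.1 -0.5  0.6] M [ 0.07 -0.16  0.01] t 40.4
x -72.5 F [ 0.4  0.7 -1.2] M [ 0.15 -0.07  0.02] t 40.6
x -69.5 F [-5.3  2.3  0.7] M [0.5  0.89 0.1 ] t 40.9
x -66.5 F [-2.5  1.9 -0.8] M [0.61 0.41 0.11] t 41.1
x -63.5 F [ 1.9  2.2 -0.6] M [ 0.71 -0.66  0.13] t 41.4
x -60.5 F [ 3.5  3.5 -1.5] M [ 0.73 -1.1   0.17] t 41.6
```

Run:
```python
from ins import *
x,F=push(-.0585,-.0525,.002,.0073,.178,8,vel=.06)
view('in2',(272,172,36),(262,175,40)); st()
```

```text
x -58.5 F [ 3.8  3.7 -0.5] M [ 0.72 -1.05  0.21] t 41.9
x -56.5 F [2.5 2.1 0.9] M [ 0.71 -0.67  0.18] t 42.1
x -54.5 F [ 1.3  2.2 -1.1] M [ 0.66 -0.4   0.17] t 42.4
x -52.5 F [0.4 0.9 0.5] M [ 0.31 -0.14  0.  ] t 42.6
 t 42.71 p [0.5254 0.1002 0.1778] F [-0.1  0.7 -0.7] gap 0.0263
```

View pics/v_in2.png

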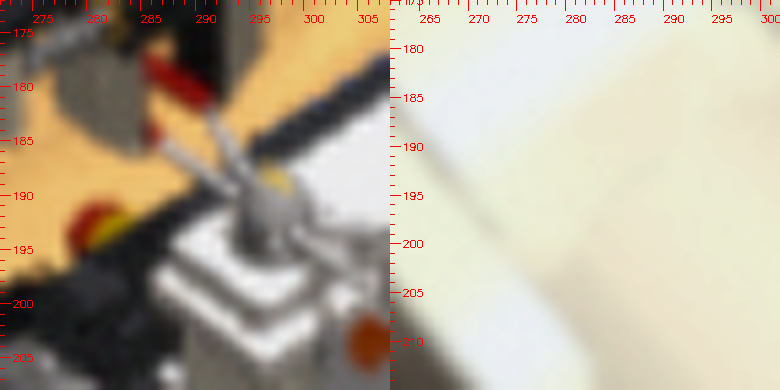

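Run:
```python
from ins import *
x,F=push(-.0515,-.0505,.001,.0073,.178,8,vel=.04)
st()
```

```text
x -51.5 F [-1.5  0.6 -0.6] M [0.22 0.2  0.04] t 43.0
x -50.5 F [-3.   1.5 -0.2] M [0.52 0.55 0.05] t 43.2
 t 43.21 p [0.5271 0.101  0.1778] F [-3.   1.5 -0.2] gap 0.0263
```

Run:
```python
from ins import *
push(-.052,-.052,.001,.0073,.178,8,vel=.04)
effector.open_jaws(); st('open')
manip.servo_line(tcp(-.052,.0073,.26),vel=.2)
manip.move_pose([.42,-.12,.28],down(np.radians(90))); st('away')
s=viewer.get_image('scene')[:,:,::-1];t=viewer.get_image('top')[:,:,::-1]
cv2.imwrite('pics/scene9.png',s);cv2.imwrite('pics/top9.png',t)
crop('scene',265,145,375,230,7,'f_s.png',s);crop('top',170,160,310,260,5,'f_t.png',t)
```

```text
x -52.0 F [-1.1  1.6 -1.3] M [0.34 0.07 0.05] t 43.5
open t 44.59 p [0.5262 0.1008 0.178 ] F [-0.3 -0.6 -0.2] gap 0.0919
away t 46.12 p [ 0.4203 -0.1193  0.2798] F [-0.7  0.2 -0.2] gap 0.0924
```

View pics/f_s.png

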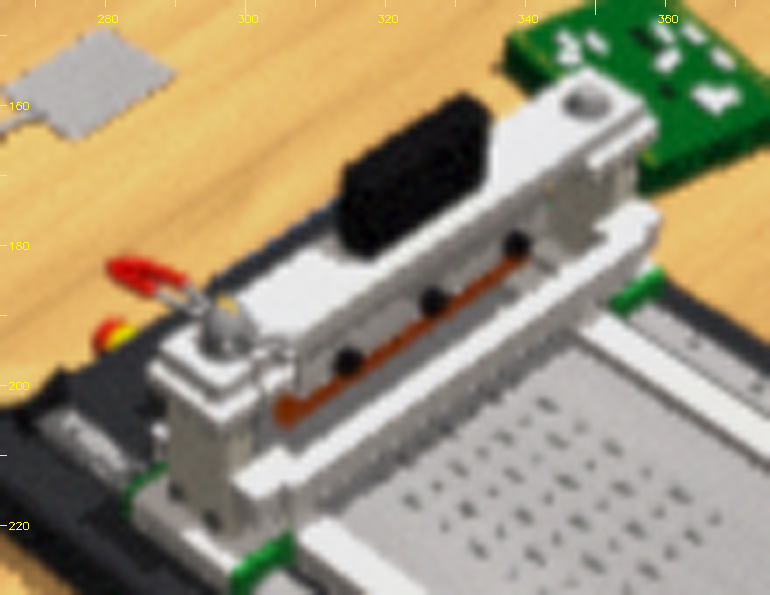

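View pics/f_t.png

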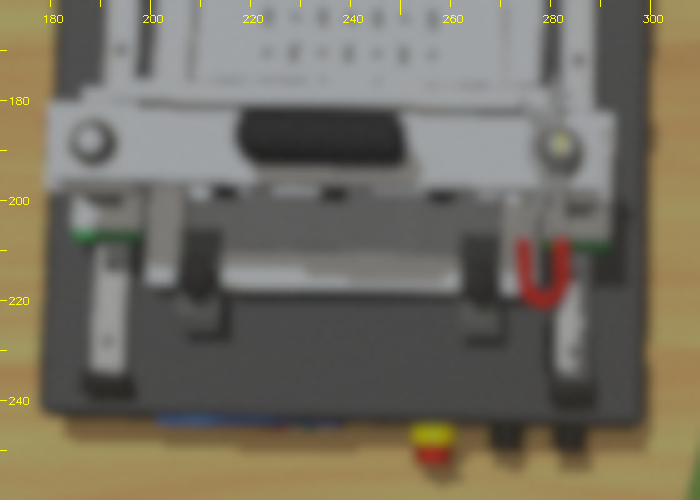

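View pics/scene9.png

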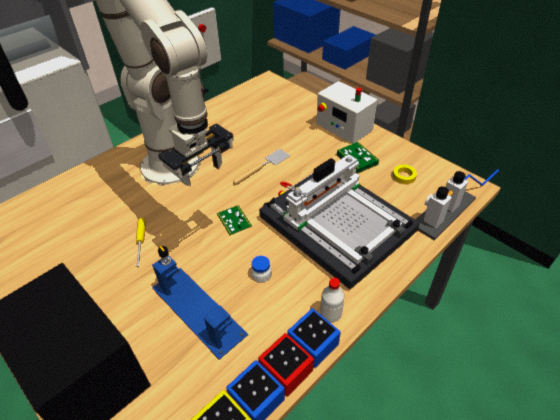

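View pics/top9.png

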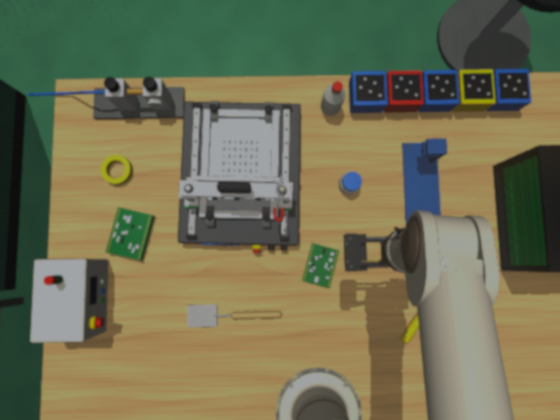

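Run:
```python
from h import *
print('pred tip',proj('scene',[*(S+.036*CX),.1805])+.5,'bent tip',proj('scene',[*(S+.022*CX+.012*CYv),.1805])+.5,'eye rear',proj('scene',[*(S-.077*CX+.010*CYv),.1805])+.5, proj('top',[*(S-.077*CX+.010*CYv),.1805])+.5)
view('fin',(278,175,32),(262,180,44))
im=viewer.get_image('scene')[:,:,::-1]; crop('scene',140,235,240,330,5,'l_fin.png',im)
print(manip.current_clock())
```

```text
pred tip [305.9004 198.0051] bent tip [305.4651 193.625 ] eye rear [282.2434 177.6327] [278.0098 221.5854]
46.3667
```

View pics/v_fin.png

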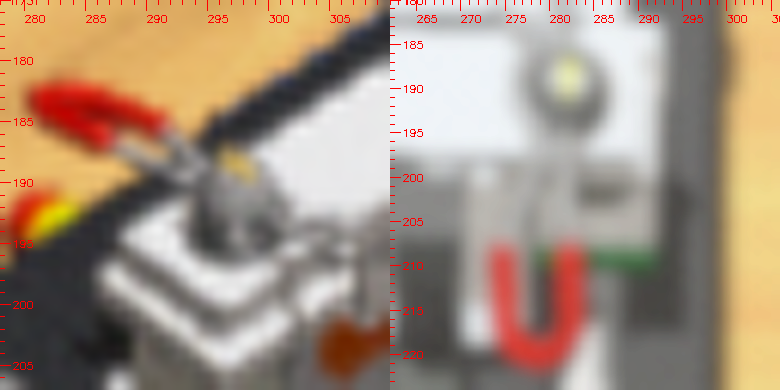

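View pics/l_fin.png

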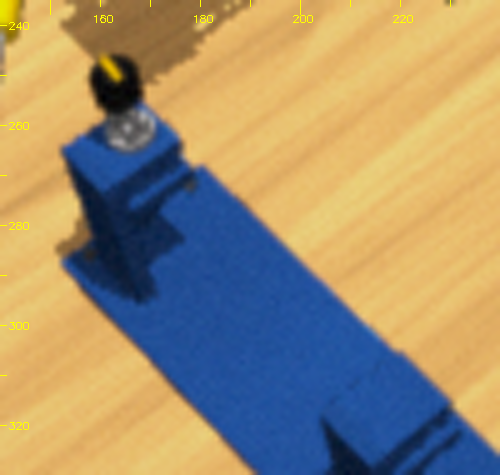

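Run:
```python
from h import *
manip.sleep(.8)
a=cv2.imread('pics/scene9.png').astype(int);b=viewer.get_image('scene')[:,:,::-1].astype(int)
r=(slice(140,230),slice(265,375))
print(np.abs(a-b)[r].mean(),(np.abs(a-b)[r].max(2)>40).sum())
s=cv2.imread('pics/scene0.png').astype(int)
print('jar',np.abs(s-b)[250:285,245:275].mean(),'board',np.abs(s-b)[203:232,215:245].mean())
st(); manip.hand_in()
```

```text
1.9782828282828282 0
jar 6.446666666666666 board 4.665517241379311
 t 47.22 p [ 0.42 -0.12  0.28] F [-0.6  0.2 -0.4] gap 0.0918
the job is handed in; nothing more can be done
```

Run:
```python
import cv2,numpy as np
for f in('scene0','scene9'):
    h=cv2.cvtColor(cv2.imread(f'pics/{f}.png'),cv2.COLOR_BGR2HSV)
    for nm,lo,hi,(v0,v1,u0,u1) in(('jar',(105,150,80),(125,255,255),(250,285,245,275)),('board',(45,100,40),(80,255,255),(200,236,213,253))):
        v,u=np.nonzero(cv2.inRange(h,lo,hi)[v0:v1,u0:u1]);print(f,nm,(u.mean()+u0).round(2),(v.mean()+v0).round(2),len(u))
```

```text
scene0 jar 260.11 263.56 224
scene0 board 234.12 219.72 381
scene9 jar 260.14 263.58 223
scene9 board 234.12 219.72 381
```

I finished the job and handed it in at 47.2 s of the 72 s allowed; no verdict was reported.

**What I did**
- **Plunger:** I lifted it about 14 mm, turned it 1.5 rad and let go.
- **Squeegee:** I slid it out of the stand and lowered it over both studs in small steps, watching the force. A slight sideways load showed near the bottom, so I adjusted its position and angle. It came to rest with about 9 N of downward push, and then I let go.
- **R-clip:** I dragged it clear of the loose board, gripped it again by the eye and pushed it in. Resistance peaked at about 5 N at the readings I took, then turned into a pull, which is the bent leg snapping round the stud. I pushed about 2 mm past the point where the force reached zero, moved back to it and let go.

**Last checks**
- The knob is still up, with its yellow stroke a quarter turn round.
- The bar sits on both ledges with both studs through it.
- In the top view the clip's eye is within about 0.3 px of where it should be when home.
- The jar and the loose board moved less than 0.05 px in the camera view.
- The printer and clip area did not change over the last second, and the gripper was clear of everything.

**What disagreed or stayed unsure**
- **Camera offsets:** The two cameras differed by 2–6 mm on several points, so I relied on force for the final fits.
- **Clip droop:** After I let go, the eye hangs lower and is slightly rolled, roughly 10–15 mm at its far end. That may be more than the "little" droop described.
- **Bent leg:** I judged that it snapped from the force readings. It could not be seen clearly behind the stud.
- **Stencil:** I had no separate check for contact. The blade's nominal clearance is about 28 mm above the frame when seated.
- **Board stack:** I saw no change in the final pictures, but did not measure it.

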